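Fill the gaps in a crate of levelling feet

ROBOT

A 7-joint arm with a two-finger parallel gripper is mounted at the origin on the work surface. World frame = base frame: x ahead of the robot, y to its left, z up, the work surface at z = 0. Lengths are in m, angles in rad, forces in N, time in s.
With the tool pointing down it reaches from about 0.4 to 0.85 m from the base axis. Payload 4.4 kg.
Tool frame: the origin (TCP) lies midway between the tips of the shut fingers; the grasp point (between the pads) lies 19 mm behind it; z points along the fingers, x is the direction in which the jaws open and shut, and the axes are right-handed (so a half turn about z gives the same grasp; the last joint's range is limited). The gripper opens to 94 mm and grips with 3 to 60 N. Pads are 16 mm wide; open, the fingers measure 119 mm over their backs; the gripper's body (75 mm by 177 mm) begins 78 mm behind the grasp point.
Start: joints at [1.041, 0.628, 0.038, 1.517, -0.027, 0.996, -0.02], TCP at [0.291, -0.581, 0.205] pointing down, gripper open.
Joint ranges: [-3.06, 3.06], [-0.37, 2.12], [-1.25, 1.32], [0.18, 2.47], [-1.1, 4.24], [0.23, 1.98], [-2.94, 2.94]. Speed limits (rad/s): [2.57, 2.57, 3.14, 3.14, 3.14, 3.14, 3.14].

INTERFACE

Orientations are given as a rotation vector (axis times angle).
In Python, from cell import * gives the robot as it stands. The module is installed in compiled form; this text tells all that it offers.
- The arm moves only by the tool send_rows, never from a script. Its argument "deltas" is a list of rows, each a list of 2 entries, a list of its own where there are three numbers: the shift along the tool's x, y, z in mm, then the turn about the tool's z in rad. A call has 1 to 5 rows; each row is the pose to reach, as a shift and turn from the pose commanded when the call began, along the tool's axes at that moment; what a row does not reach only later rows make up. A row lasts 1/8 s, in which the tool goes at most 62.5 mm and 10.7 degrees, less where a joint would pass 70% of its speed; a pose out of reach is approached as far as the arm can. A call with a gripper value outside its range is refused whole. "fingers" is the opening, from 0 (shut) to 1 (fully open), set as the call begins (left out, the last holds). The fingers move at their own pace and stop on an object; "newtons" is the grip in N (left out, the last holds). Time passes only in rows, so rows that repeat a pose let the fingers close. It gives the time, the measured TCP pose, the force and the opening at its end, in the units of the state.
- state(): the state, without advancing time (a new reading comes with each control period).
- read_camera(name): name is "scene" or "top" or "wrist"; returns a dict with "image" (420x560x3 uint8, red, green, blue), "vertical_fov" (degrees; the focal length in pixels is half the picture's height over the tangent of half this angle, whatever the lens; pixels are square), "cx", "cy" (the principal point, pixels), "R" (3x3) and "t" (3): a world point X has camera coordinates R X + t. Camera axes: x right, y down, z forward; pixel columns grow to the right and rows downward; lengths in m; the calibration is good to about 2 mm. The wrist camera is an equidistant fisheye: a pixel r from the principal point sees the ray r / f radians off the axis. A picture is of the moment at which its call begins. There is no depth.
- job_done(): hands the job in, once; it reports no verdict.
The state is a dict: "t": time; "q": joint angles; "qvel": joint speeds; "joint_torque": joint torques, N m; "eef_pos": TCP position; "ee_rot": TCP orientation; "wrist_force": force on the tool from outside, world axes, zero at the start; "wrist_torque": the same for the moment, N m; "grip_width": finger opening in m.
Only numpy, scipy, OpenCV 4.12 (cv2) and the standard library are available. Lean on these libraries where they do the work, as an engineer would, in place of code of your own. Each camera call takes 0.05 s, during which the arm holds its last target.

TASK

The wooden crate has four pockets and two of them are empty. Take the two spare large levelling feet from the bench, the same size as those already in the crate, and stand one upright in each empty pocket, base down on the pocket's floor. Leave the two feet that are already in the crate in their pockets, standing, and let go of the spares.

Things in the scene. Friction and masses are not known exactly. Their poses are not given: they have to be found in the camera images.
- crate: low wooden crate fixed to the bench, 158 x 158 mm, 28 mm high, walls and dividers 6 mm, four square pockets of 70 x 70 mm in two rows of two. Origin: centre of its underside, on the bench. In its frame (x, y along its sides, z up) the pocket centres lie at x = +/-38 mm, y = +/-38 mm, their floor at z = 6 mm. Two pockets, not always the same, hold a foot each; the other two are empty.
- spare_a_mid (a point): spare plain steel levelling foot, upright and loose on the bench: round base 50 mm wide, 14 mm high; on it a hexagon nut 29 mm wide, 12 mm high; then a stud 18 mm thick up to the top, 120 mm above the underside; 0.4 kg. Point: on its axis half-way up (60 mm), on the stud; z up along it. Near it are other things, e.g. a much smaller foot (62 mm high), a base without stud.
- spare_b_mid (a point): the other spare, identical to spare_a and standing loose on the bench. The point lies on its axis half-way up, 60 mm above the underside; z points up along the stud.
- seated_a_mid (a point): an identical foot already standing in one of the crate's pockets, within a few mm of its centre; top 126 mm above the bench. The point lies on its axis half-way up, 60 mm above the underside; z up.
- seated_b_mid (a point): another identical foot already standing in another pocket of the crate; the point lies as for seated_a.
Mind the look-alikes: they are no part of the job. Leave any orange look-alike of the part that bears spare_a_mid alone. What is shaped like the part that bears seated_a_mid but purple is not meant.

How it is judged:
By the outcome, as a careful person would: the job done as asked, in the order asked, and still so for the second after the job is handed in, with the robot touching nothing.
It also fails if it takes over 72 s, if anything falls off the work surface, if the arm or the gripper's body presses on something with over 40 N, if the wrist force passes 120 N, or if a joint passes its speed limit or range.

## Working session

There is one attempt and no reset: what is moved stays moved. The work goes in short steps, Python scripts to look and compute and a tool call to move; the robot and the scene stay as the last step left them, time stands still between calls to the robot, and variables do not carry over. Pictures are saved under pics/ and viewed, and the job is handed in when it is done.

Besides the shell and the picture viewer there is one more tool, called as name(argument=value, ...), one argument or row to a line, values as JSON. send_rows: Moves the arm, as the interface text tells. Its arguments: {"type":"object","properties":{"deltas":{"type":"array","items":{"type":"array"}},"fingers":{"type":"number"},"newtons":{"type":"number"}},"required":["deltas"]}

```bash
mkdir -p pics; python3 - <<'E'
from cell import *
import cv2
s=state(); print({k:(s[k]) for k in ('t','eef_pos','ee_rot','grip_width','q')})
for n in ("scene","top","wrist"):
    c=read_camera(n); cv2.imwrite(f"pics/{n}0.png",c["image"][:,:,::-1])
    print(n,c["vertical_fov"],c["cx"],c["cy"],c["R"],c["t"])
E
```

```text
{'t': 0.0, 'eef_pos': array([ 0.29052665, -0.58073487,  0.2045676 ]), 'ee_rot': array([-2.67172343e+00,  1.65090634e+00,  2.46966938e-03]), 'grip_width': 0.09406183206665944, 'q': array([ 1.04117584,  0.6293389 ,  0.03844856,  1.51834084, -0.02701536,
        0.99627103, -0.01999211])}
scene 55.83030598874157 275.3126384406129 210.02042839467634 [[ 0.85945674  0.51107703 -0.01159242]
 [ 0.37321349 -0.6427914  -0.66897751]
 [-0.34935055  0.57063077 -0.74319225]] [-0.43333961 -0.16867468  1.08169403]
top 57.24562684456743 275.47386589509546 214.24870112526494 [[ 0.02041987 -0.99976433 -0.00736996]
 [-0.99558499 -0.01965791 -0.0917829 ]
 [ 0.09161639  0.00921162 -0.99575177]] [-0.00954281  0.50194358  0.94629394]
wrist 65.70646984690485 281.6458523685354 206.6247618237884 [[ 0.44679091 -0.89463722 -0.00145764]
 [-0.85839503 -0.42914911  0.28104985]
 [-0.2520632  -0.12431929 -0.95969206]] [-0.64939929 -0.02886003  0.39223423]
```

View pics/top0.png

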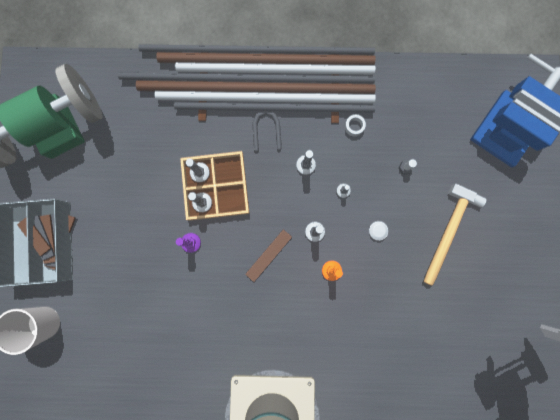

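View pics/scene0.png

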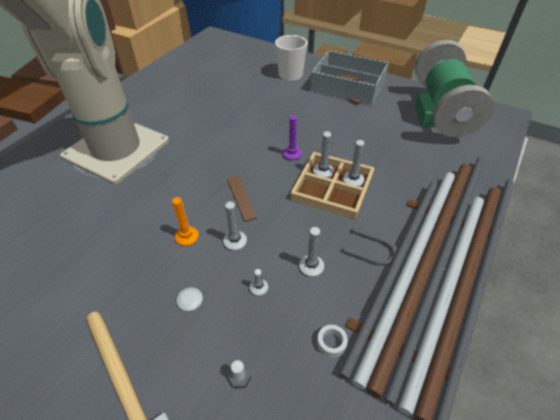

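View pics/wrist0.png

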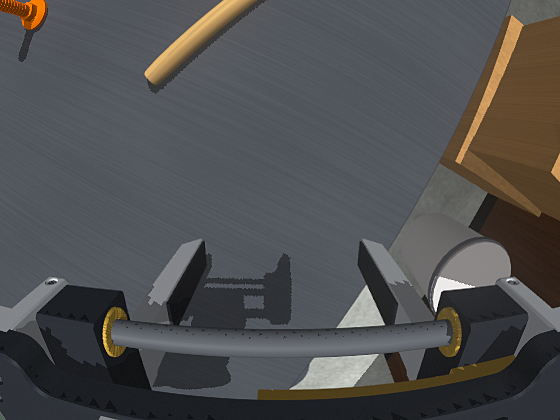

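The wide views show these candidates, in top-view pixels:
- Large steel feet on the bench: (306,163) and (315,231).
- Small foot: (344,190).
- Base without stud: (378,231).
- Hex bolt: (407,167).
- Orange foot: (332,271). Purple foot: (190,243).
- Crate: centred near (214,186), with feet in its left column and the right column empty.

The two at (306,163) and (315,231) fit the spares: they are plain steel and tall. I'll confirm that in an enlarged crop.

```bash
python3 - <<'E'
import cv2,numpy as np
t=cv2.imread("pics/top0.png"); s=cv2.imread("pics/scene0.png")
a=cv2.resize(t[140:290,170:400],None,fx=3.4,fy=3.4,interpolation=cv2.INTER_CUBIC)
b=cv2.resize(s[110:320,160:400],None,fx=2.8,fy=2.8,interpolation=cv2.INTER_CUBIC)
cv2.imwrite("pics/ct.png",a);cv2.imwrite("pics/cs.png",b)
E
```

```text
(no output)
```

View pics/ct.png

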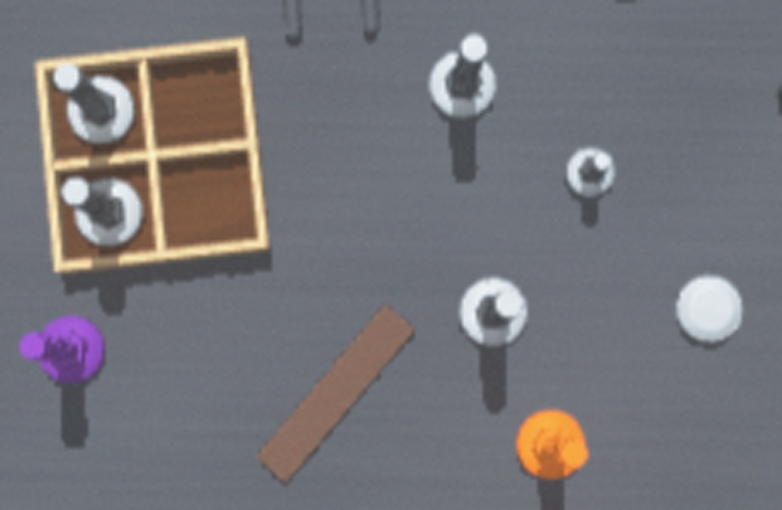

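View pics/cs.png

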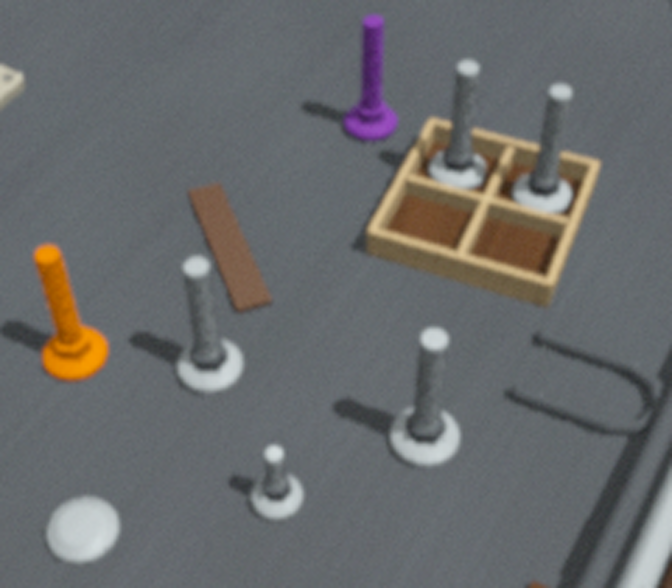

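The crops confirm it. The bench feet at top crop (462,85) and (493,312) are grey-white, tall and the same size as the ones in the crate. The small foot, the base alone, the orange foot and the purple foot are ruled out. Next I'll measure.

```bash
cat > h.py <<'E'
import numpy as np, cv2
from cell import *
def ray(c,u,v,z):
    f=c["image"].shape[0]/2/np.tan(np.radians(c["vertical_fov"])/2)
    R=np.array(c["R"]);t=np.array(c["t"])
    C=-R.T@t; d=R.T@np.array([(u-c["cx"])/f,(v-c["cy"])/f,1])
    return C+d*(z-C[2])/d[2]
def bright(c,box,th=185):
    x0,y0,x1,y1=box
    g=c["image"].astype(int); m=((g.min(2)>th)&(g.max(2)-g.min(2)<30)).astype(np.uint8)
    m2=np.zeros_like(m); m2[y0:y1,x0:x1]=m[y0:y1,x0:x1]
    n,l,st,ce=cv2.connectedComponentsWithStats(m2)
    return [(st[i,4],ce[i].round(1),st[i,:4]) for i in range(1,n) if st[i,4]>8],l
E
python3 - <<'E'
from h import *
T=read_camera("top");S=read_camera("scene")
for c,n,bx in((T,"top",[(180,145,215,180),(180,180,215,215),(293,145,322,178),(300,218,330,245)]),(S,"scene",[(314,125,340,182),(340,135,370,190),(295,222,327,280),(220,195,250,255)])):
  for b in bx:
    for th in(160,185,205):
      r,l=bright(c,b,th)
      for a,ce,bb in r: print(n,b,th,a,ce,bb, "z.12",ray(c,*ce,.12)[:2].round(4),"z.014",ray(c,*ce,.014)[:2].round(4))
# crate outline mask
for c,n in((T,"top"),):
  hsv=cv2.cvtColor(c["image"],cv2.COLOR_RGB2HSV)
  m=cv2.inRange(hsv,(10,60,150),(28,200,255)); m[:, :170]=0;m[:,260:]=0;m[:140]=0;m[230:]=0
  cn=max(cv2.findContours(m,cv2.RETR_EXTERNAL,cv2.CHAIN_APPROX_NONE)[0],key=cv2.contourArea)
  rect=cv2.minAreaRect(cn); bp=cv2.boxPoints(rect); print(rect)
  P=np.array([ray(c,*p,.028)[:2] for p in bp]);print(P.round(4),P.mean(0),[np.linalg.norm(P[i]-P[i-1]) for i in range(4)])
  print([np.degrees(np.arctan2(*(P[i]-P[i-1])[::-1])) for i in range(4)])
E
```

```text
top (180, 145, 215, 180) 160 45 [189.1 161.9] [186 159   7   7] z.12 [0.61   0.2006] z.014 [0.634  0.2261]
top (180, 145, 215, 180) 160 93 [204.1 169.8] [197 163  12  17] z.12 [0.5922 0.1654] z.014 [0.6141 0.1866]
top (180, 145, 215, 180) 160 35 [192.2 174.7] [190 170   6  10] z.12 [0.5803 0.1923] z.014 [0.6007 0.2168]
top (180, 145, 215, 180) 185 41 [189.1 161.9] [186 159   7   7] z.12 [0.61   0.2006] z.014 [0.634  0.2261]
top (180, 145, 215, 180) 185 76 [204.1 169.5] [198 163  11  16] z.12 [0.5929 0.1654] z.014 [0.6149 0.1867]
top (180, 145, 215, 180) 185 26 [192.  174.5] [190 170   6  10] z.12 [0.5808 0.1928] z.014 [0.6012 0.2173]
top (180, 145, 215, 180) 205 38 [189.  161.8] [186 159   7   7] z.12 [0.6102 0.2009] z.014 [0.6343 0.2264]
top (180, 145, 215, 180) 205 54 [203.8 168.5] [198 163  10  15] z.12 [0.5953 0.1662] z.014 [0.6175 0.1875]
top (180, 145, 215, 180) 205 20 [192.  174.4] [190 171   5   8] z.12 [0.581  0.1928] z.014 [0.6015 0.2173]
top (180, 180, 215, 215) 160 47 [191.6 195.8] [188 192   8   8] z.12 [0.5316 0.1917] z.014 [0.546  0.2161]
top (180, 180, 215, 215) 160 8
[... 3685 characters left out ...]
.014 [ 0.4737 -0.1095]
scene (220, 195, 250, 255) 185 25 [229.9 204.6] [227 203   7   4] z.12 [ 0.4634 -0.1018] z.014 [ 0.3979 -0.0265]
scene (220, 195, 250, 255) 185 78 [239.6 242.6] [232 234  14  14] z.12 [ 0.532  -0.1692] z.014 [ 0.4793 -0.1065]
((213.85365295410156, 185.18292236328125), (62.39381790161133, 63.27727127075195), 83.6598129272461)
[[0.6413 0.2491]
 [0.6624 0.0894]
 [0.5042 0.0676]
 [0.4835 0.2249]] [0.57284148 0.15773905] [np.float64(0.15969999232391197), np.float64(0.16103268174509), np.float64(0.15974252042325374), np.float64(0.15861873542575036)]
[np.float64(8.711281193280596), np.float64(-82.47300187613988), np.float64(-172.15494716441899), np.float64(97.50020293567863)]
```

Measurements:
- **Feet:** A cap is at (0.635,-0.0755) and B cap at (0.463,-0.102). Both views agree to about 2 mm.
- **Crate:** centre (0.573,0.158), yaw about 7.6°. The empty pockets are at (0.6155,0.125) and (0.540,0.115).

Jaws along the crate diagonal keep the fingers clear of the neighbouring studs.

```bash
cat >> h.py <<'E'
from scipy.spatial.transform import Rotation as Ro
def go(x,y,z,yaw=-40):
    s=state(); R=Ro.from_rotvec(s["ee_rot"]).as_matrix()
    d=R.T@(np.array([x,y,z])-s["eef_pos"])*1000
    cy=np.degrees(np.arctan2(R[1,0],R[0,0])); dy=(yaw-cy+90)%180-90
    print("t",round(s["t"],2),"pos",s["eef_pos"].round(4),"yaw",round(cy,1),"tilt",R[:,2].round(3),"grip",round(s["grip_width"],4),"F",np.round(s["wrist_force"],1),"q7",round(s["q"][6],2))
    print("delta mm",d.round(1),"turn",round(-np.radians(dy),3))
E
python3 - <<'E'
from h import *
go(.635,-.0755,.205)
T=read_camera("top"); print(ray(T,320,229.4,.12))
E
```

```text
t 0.25 pos [ 0.2907 -0.5811  0.2051] yaw -63.4 tilt [-0.     0.001 -1.   ] grip 0.0941 F [0.2 0.1 0.5] q7 -0.02
delta mm [-2.981e+02 -5.341e+02  3.000e-01] turn -0.409
[ 0.46077893 -0.10148946  0.12      ]
```

send_rows(
  deltas=[
    [[-30, -53, 0], -0.08],
    [[-60, -106, 0], -0.16],
    [[-90, -160, 0], -0.24],
    [[-120, -213, 0], -0.32],
    [[-150, -266, 0], -0.41],
  ],
  fingers=1,
  newtons=30,
)

```text
t: 0.92
eef_pos: [0.4626, -0.3265, 0.2057]
ee_rot: [2.954, -1.069, 0.001]
wrist_force: [0.8, -0.5, 0.6]
grip_width: 0.0939
```

```bash
python3 -c "
from h import *
go(.635,-.0755,.205)"
```

```text
t 0.93 pos [ 0.4626 -0.3265  0.2057] yaw -39.8 tilt [ 0. -0. -1.] grip 0.0939 F [ 0.8 -0.5  0.6] q7 -0.18
delta mm [ -28.1 -303.2    0.7] turn 0.004
```

send_rows(
  deltas=[
    [[-6, -60, 0], 0],
    [[-11, -120, 0], 0],
    [[-17, -180, 0], 0],
    [[-22, -240, 0], 0],
    [[-28, -300, 0], 0],
  ],
)

```text
t: 1.55
eef_pos: [0.6337, -0.0787, 0.2056]
ee_rot: [2.952, -1.073, 0.001]
wrist_force: [1.4, -0.7, -0.7]
grip_width: 0.0941
```

send_rows(
  deltas=[
    [[0, 0, 0], 0],
    [[0, 0, 0], 0],
  ],
)

```text
t: 1.8
eef_pos: [0.6322, -0.0809, 0.2052]
ee_rot: [2.952, -1.072, -0.001]
wrist_force: [-0.9, -0.8, 0.1]
grip_width: 0.0943
```

```bash
python3 -c "
from h import *
go(.635,-.0755,.046)
for n in ('wrist','top'):
  c=read_camera(n);cv2.imwrite('pics/'+n+'1.png',c['image'][:,:,::-1])"
```

```text
t 1.8 pos [ 0.6322 -0.0809  0.2052] yaw -39.9 tilt [-0.001 -0.001 -1.   ] grip 0.0943 F [-0.9 -0.8  0.1] q7 -0.67
delta mm [ -1.3  -6.1 159.1] turn 0.001
```

View pics/wrist1.png

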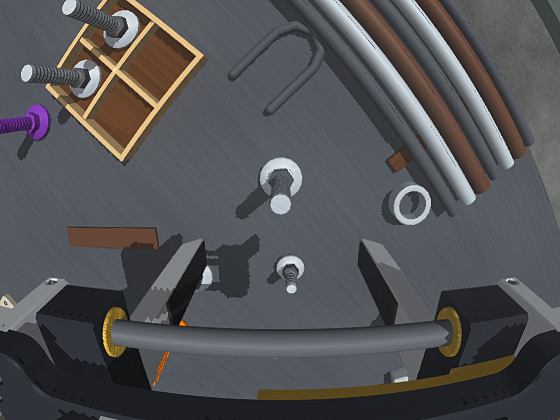

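The wrist view shows the tall foot at about (281,180), with its cap at (281,204), roughly centred between the fingers. The small foot is at (290,270). I'll cross-check the position by ray.

```bash
cat >> h.py <<'E'
def wray(c,u,v,z):
    f=c["image"].shape[0]/2/np.tan(np.radians(c["vertical_fov"])/2)
    R=np.array(c["R"]);t=np.array(c["t"]);C=-R.T@t
    a=np.array([u-c["cx"],v-c["cy"]]);r=np.hypot(*a);th=r/f
    d=R.T@np.array([*(a/max(r,1e-9)*np.sin(th)),np.cos(th)])
    return (C+d*(z-C[2])/d[2]).round(4)
E
python3 - <<'E'
from h import *
c=read_camera("wrist")
r,l=bright(c,(250,150,310,220),160); print(r)
for a,ce,b in r: print(wray(c,*ce,.12))
print(wray(c,281,203,.12),wray(c,281,179,.010), wray(c,281,176,.007))
# B via base visible in 'wrist'? crate corners at top z=.028
for p in((124,160),(205,58)): print(wray(c,*p,.028))
E
```

```text
[(np.int32(622), array([282.3, 170.4]), array([259, 157,  42,  38], dtype=int32)), (np.int32(305), array([279.2, 202. ]), array([270, 193,  20,  19], dtype=int32))]
[ 0.6554 -0.0558  0.12  ]
[ 0.636  -0.0748  0.12  ]
[ 0.6366 -0.0764  0.12  ] [ 0.6353 -0.0777  0.01  ] [ 0.6372 -0.0754  0.007 ]
[0.5109 0.0659 0.028 ]
[0.6626 0.0835 0.028 ]
```

send_rows(
  deltas=[
    [[-1, -6, 20], 0],
    [[-1, -6, 60], 0],
    [[-1, -6, 100], 0],
    [[-1, -6, 135], 0],
    [[-1, -6, 159], 0],
  ],
)

```text
t: 2.58
eef_pos: [0.6345, -0.0768, 0.045]
ee_rot: [2.95, -1.076, -0.002]
wrist_force: [0.2, -0.6, 0.2]
grip_width: 0.0942
```

send_rows(
  deltas=[
    [[0, 0, 0], 0],
    [[0, 0, 0], 0],
  ],
)

```text
t: 2.82
eef_pos: [0.6365, -0.0759, 0.0476]
ee_rot: [-2.952, 1.075, -0.003]
wrist_force: [0.3, 0.1, -0.9]
grip_width: 0.0943
```

```bash
python3 -c "
from h import *
go(.6355,-.0755,.046)
c=read_camera('wrist');cv2.imwrite('pics/w2.png',c['image'][:,:,::-1])"
```

```text
t 2.83 pos [ 0.6365 -0.0759  0.0476] yaw -40.0 tilt [ 0.002 -0.    -1.   ] grip 0.0943 F [ 0.3  0.1 -0.9] q7 -0.7
delta mm [-1.   0.3  1.6] turn -0.0
```

View pics/w2.png

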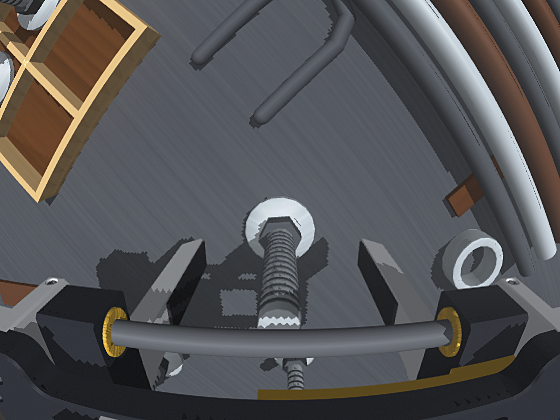

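The foot at (280,230) stands centred between the jaws. I'll close on it.

send_rows(
  deltas=[
    [[0, 0, 0], 0],
    [[0, 0, 0], 0],
    [[0, 0, 0], 0],
    [[0, 0, 0], 0],
    [[0, 0, 0], 0],
  ],
  fingers=0,
  newtons=40,
)

```text
t: 3.5
eef_pos: [0.6358, -0.0749, 0.0465]
ee_rot: [2.953, -1.073, -0.0]
wrist_force: [-0.8, -0.1, -0.0]
grip_width: 0.0473
```

send_rows(
  deltas=[
    [[0, 0, 0], 0],
    [[0, 0, -15], 0],
    [[0, 0, -35], 0],
    [[0, 0, -55], 0],
    [[0, 0, -70], 0],
  ],
)

```text
t: 4.12
eef_pos: [0.6358, -0.075, 0.1177]
ee_rot: [-2.953, 1.073, -0.001]
wrist_force: [0.1, -0.3, -4.7]
grip_width: 0.0174
```

send_rows(
  deltas=[
    [[0, 0, 0], 0],
    [[0, 0, 0], 0],
  ],
)

```text
t: 4.38
eef_pos: [0.6351, -0.0749, 0.1159]
ee_rot: [2.952, -1.073, -0.002]
wrist_force: [-0.1, -0.4, -4.5]
grip_width: 0.0174
```

```bash
python3 -c "
from h import *
go(.6155,.125,.116)
for n in ('wrist','top','scene'):
  c=read_camera(n);cv2.imwrite('pics/'+n+'3.png',c['image'][:,:,::-1])"
```

```text
t 4.38 pos [ 0.6351 -0.0749  0.1159] yaw -39.9 tilt [-0.001  0.    -1.   ] grip 0.0174 F [-0.1 -0.4 -4.5] q7 -0.69
delta mm [-1.434e+02 -1.407e+02 -1.000e-01] turn 0.001
```

View pics/wrist3.png

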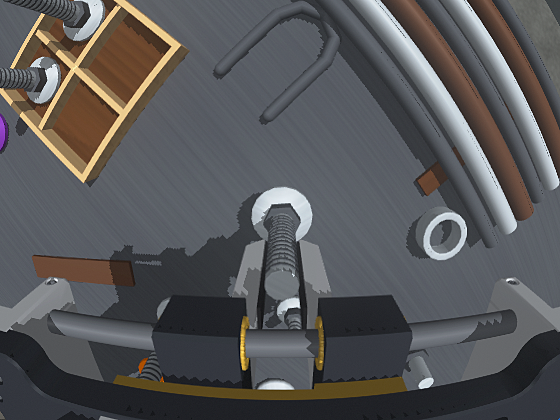

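View pics/scene3.png

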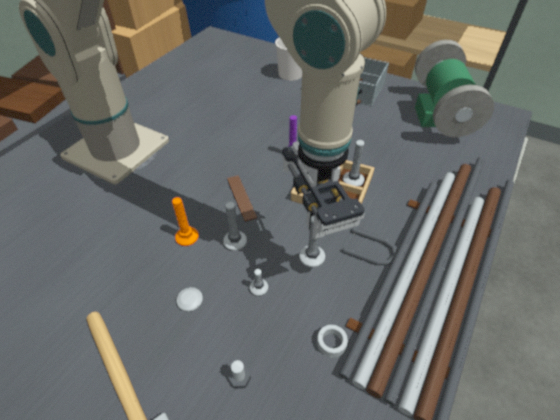

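The fingers finished closing only after the lift began, so the stud may be held higher up than planned. I'll check the height of the base.

```bash
python3 - <<'E'
from h import *
c=read_camera("scene");w=read_camera("wrist")
r,l=bright(c,(295,240,330,275),160)
for a,ce,b in r: print(a,ce,b)
f=210/np.tan(np.radians(c["vertical_fov"])/2)
for z in(0,.02,.03,.04,.05,.06,.07):
    # base outer centre pixel at z (+10mm mid), extremes of the rim
    P=[]
    for an in np.linspace(0,6.28,40):
      for h in(0,.014):
        X=np.array(c["R"])@np.array([.6355+.025*np.cos(an),-.0755+.025*np.sin(an),z+h])+c["t"]; P.append(X[:2]/X[2]*f+[c["cx"],c["cy"]])
    P=np.array(P); print(z,P.min(0).round(1),P.max(0).round(1))
# wrist: base edges
print("wrist base bottom/leftmost", bright(w,(240,170,325,240),160)[0])
for z in (.014,.03,.05,.065,.085): print(z,wray(w,282,212,z))
cv2.imwrite("pics/cs4.png",cv2.resize(c["image"][190:290,270:390,::-1],None,fx=6,fy=6,interpolation=cv2.INTER_CUBIC))
E
```

```text
196 [314.2 259. ] [301 248  24  18]
0 [299.2 252.9] [324.1 277.2]
0.02 [299.6 247.2] [324.9 271.7]
0.03 [299.7 244.2] [325.3 268.9]
0.04 [299.9 241.2] [325.7 266. ]
0.05 [300.1 238.1] [326.1 263.1]
0.06 [300.3 234.9] [326.6 260.1]
0.07 [300.4 231.7] [327. 257.]
wrist base bottom/leftmost [(np.int32(1318), array([284.6, 206.5]), array([252, 187,  60,  53], dtype=int32))]
0.014 [ 0.6322 -0.0793  0.014 ]
0.03 [ 0.6354 -0.0755  0.03  ]
0.05 [ 0.6394 -0.0707  0.05  ]
0.065 [ 0.6424 -0.0671  0.065 ]
0.085 [ 0.6464 -0.0623  0.085 ]
```

View pics/cs4.png

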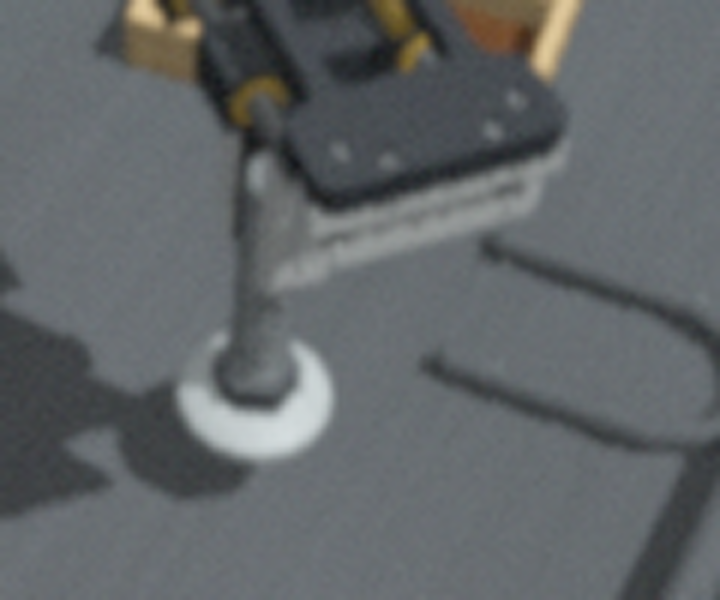

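The base is about 37 mm up, so the grip sits about 98 mm up the stud. It is firm and usable. I'll lift a little more and cross-check the crate from the scene view.

```bash
python3 - <<'E'
from h import *
c=read_camera("scene"); im=cv2.imread("pics/scene0.png")
hsv=cv2.cvtColor(im,cv2.COLOR_BGR2HSV); m=cv2.inRange(hsv,(10,60,120),(28,200,255)); m[:145]=0;m[225:]=0;m[:,:285]=0;m[:,385:]=0
n,l,st,ce=cv2.connectedComponentsWithStats(m); i=1+np.argmax(st[1:,4]); m=(l==i).astype(np.uint8)*255
o=im.copy();o[m>0]=(0,0,255); cv2.imwrite("pics/cr.png",cv2.resize(np.hstack([im[140:225,280:390],o[140:225,280:390]]),None,fx=3.6,fy=3.6,interpolation=cv2.INTER_CUBIC))
E
```

```text
(no output)
```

View pics/cr.png

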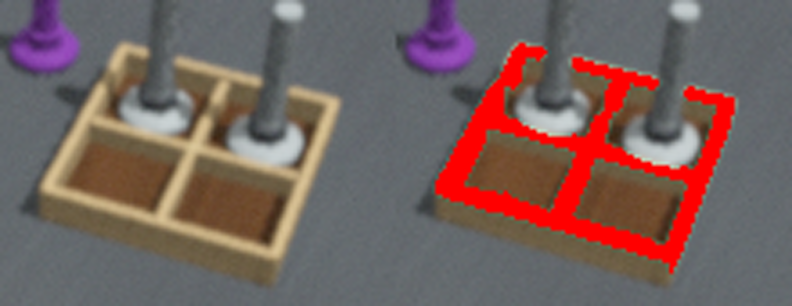

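send_rows(
  deltas=[
    [[0, 0, -15], 0],
    [[0, 0, -30], 0],
    [[0, 0, -30], 0],
  ],
)

```text
t: 5.05
eef_pos: [0.6375, -0.0751, 0.1489]
ee_rot: [-2.952, 1.073, -0.007]
wrist_force: [0.6, 0.0, -4.2]
grip_width: 0.0171
```

```bash
python3 - <<'E'
from h import *
c=read_camera("scene")
P=np.array([ray(c,280+u/3.6,140+v/3.6,.028)[:2] for u,v in((123,43),(340,99),(278,258),(41,190))])
print(P.round(4),P.mean(0),[np.linalg.norm(P[i]-P[i-1]).round(4) for i in range(4)],[np.degrees(np.arctan2(*(P[i]-P[i-1])[::-1])).round(1) for i in range(4)])
go(.6155,.125,.146)
E
```

```text
[[0.4877 0.2237]
 [0.6431 0.2447]
 [0.6636 0.0881]
 [0.5087 0.0661]] [0.57576962 0.15564545] [np.float64(0.1589), np.float64(0.1568), np.float64(0.1579), np.float64(0.1565)] [np.float64(97.6), np.float64(7.7), np.float64(-82.5), np.float64(-171.9)]
t 5.1 pos [ 0.6366 -0.075   0.1479] yaw -39.9 tilt [ 0.003 -0.    -1.   ] grip 0.017 F [-0.1  0.6 -4.6] q7 -0.68
delta mm [-144.6 -139.8    1.8] turn 0.001
```

send_rows(
  deltas=[
    [[-15, -15, 0], 0],
    [[-45, -44, 0], 0],
    [[-80, -78, 0], 0],
    [[-115, -112, 0], 0],
    [[-143, -140, 0], 0],
  ],
)

```text
t: 5.72
eef_pos: [0.6143, 0.129, 0.146]
ee_rot: [-2.953, 1.068, 0.003]
wrist_force: [-0.0, -0.4, -3.5]
grip_width: 0.0172
```

send_rows(
  deltas=[
    [[0, 0, 0], 0],
    [[0, 0, 0], 0],
    [[0, 0, 0], 0],
  ],
)

```text
t: 6.1
eef_pos: [0.616, 0.1228, 0.1463]
ee_rot: [2.951, -1.075, -0.0]
wrist_force: [0.7, -0.3, -3.5]
grip_width: 0.0176
```

```bash
python3 -c "
from h import *
go(.617,.124,.085)
for n in ('wrist','top'):
  c=read_camera(n);cv2.imwrite('pics/'+n+'5.png',c['image'][:,:,::-1])"
```

```text
t 6.1 pos [0.616  0.1228 0.1463] yaw -40.0 tilt [-0.    -0.001 -1.   ] grip 0.0176 F [ 0.7 -0.3 -3.5] q7 -0.99
delta mm [ 0.  -1.7 61.3] turn -0.001
```

View pics/wrist5.png

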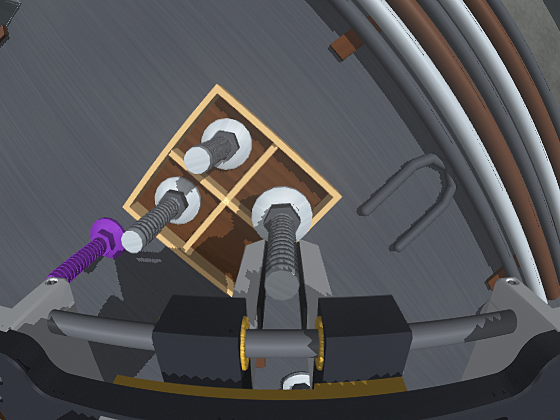

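View pics/top5.png

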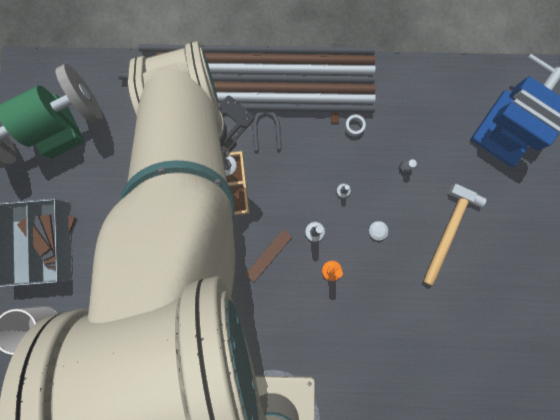

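The wrist view shows the foot over the (+x,-y) pocket, with its base at (281,213). Rim corners are at (217,86), (340,193) and (124,205). I'll check the crate centre from these.

```bash
python3 - <<'E'
from h import *
w=read_camera("wrist")
p=[wray(w,*q,.028)[:2] for q in((217,86),(341,193),(123,206))]
print(p,"centre",(p[1]+p[2])/2, np.linalg.norm(p[0]-p[1]),np.linalg.norm(p[0]-p[2]))
for z in(.068,.073,.082): print(z,"base",wray(w,282,213,z), wray(w,280,293,z+.113))
x=cv2.imread("pics/wrist5.png")[70:320,110:360]; cv2.imwrite("pics/w5c.png",cv2.resize(x,None,fx=2.4,fy=2.4,interpolation=cv2.INTER_CUBIC))
E
```

```text
[array([0.6416, 0.2439]), array([0.665 , 0.0927]), array([0.4878, 0.225 ])] centre [0.5764  0.15885] 0.153 0.15495692949978063
0.068 base [0.6172 0.1233 0.068 ] [0.6114 0.1182 0.181 ]
0.073 base [0.6183 0.1245 0.073 ] [0.6134 0.1206 0.186 ]
0.082 base [0.6201 0.1267 0.082 ] [0.617  0.1248 0.195 ]
```

View pics/w5c.png

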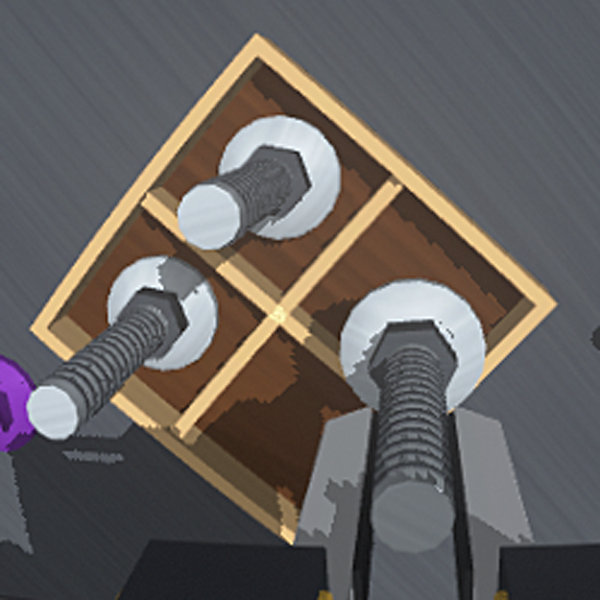

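send_rows(
  deltas=[
    [[0, -2.5, 10], 0],
    [[0, -2.5, 22], 0],
    [[0, -2.5, 34], 0],
    [[0, -2.5, 45], 0],
    [[0, -2.5, 52], 0],
  ],
)

```text
t: 6.88
eef_pos: [0.6172, 0.126, 0.0934]
ee_rot: [2.952, -1.073, -0.002]
wrist_force: [-0.1, -0.1, -3.8]
grip_width: 0.0175
```

send_rows(
  deltas=[
    [[0, 0, 2], 0],
    [[0, 0, 4], 0],
  ],
)

```text
t: 7.12
eef_pos: [0.618, 0.1262, 0.0907]
ee_rot: [-2.952, 1.073, -0.001]
wrist_force: [-0.2, 0.3, -2.7]
grip_width: 0.0177
```

send_rows(
  deltas=[
    [[0, 0, 1], 0],
    [[0, 0, 2], 0],
  ],
)

```text
t: 7.38
eef_pos: [0.6179, 0.1262, 0.0888]
ee_rot: [-2.952, 1.073, -0.001]
wrist_force: [-0.7, 0.4, -3.3]
grip_width: 0.0178
```

```bash
python3 -c "
from h import *
go(.618,.1245,.085)
for n in ('wrist','scene'):
  c=read_camera(n);cv2.imwrite('pics/'+n+'6.png',c['image'][:,:,::-1])
cv2.imwrite('pics/s6.png',cv2.resize(c['image'][110:230,270:410,::-1],None,fx=5,fy=5,interpolation=cv2.INTER_CUBIC))"
```

```text
t 7.38 pos [0.6179 0.1262 0.0888] yaw -39.9 tilt [ 0.001  0.    -1.   ] grip 0.0178 F [-0.7  0.4 -3.3] q7 -1.0
delta mm [1.2 1.2 3.8] turn 0.001
```

View pics/s6.png

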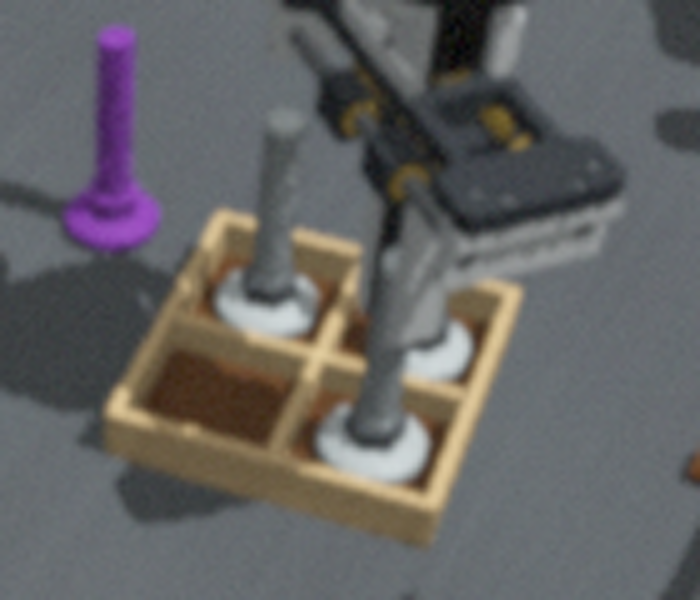

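View pics/wrist6.png

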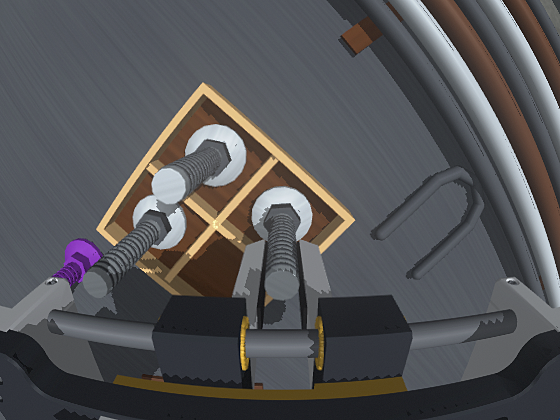

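The foot is inside the pocket with its base at (281,212) and clear of the walls. I'll lower gently until it touches.

send_rows(
  deltas=[
    [[0, 0, 1], 0],
    [[0, 0, 2], 0],
  ],
)

```text
t: 7.72
eef_pos: [0.618, 0.1262, 0.0877]
ee_rot: [-2.952, 1.073, -0.001]
wrist_force: [-3.3, -0.5, 8.8]
grip_width: 0.0173
```

send_rows(
  deltas=[
    [[0, 0, 1], 0],
    [[0, 0, 2], 0],
  ],
)

```text
t: 7.98
eef_pos: [0.6182, 0.1263, 0.0876]
ee_rot: [-2.952, 1.073, -0.002]
wrist_force: [-6.4, -1.3, 22.1]
grip_width: 0.0174
```

send_rows(
  deltas=[
    [[0, 0, -1.5], 0],
    [[0, 0, -2.5], 0],
  ],
)

```text
t: 8.22
eef_pos: [0.6179, 0.1262, 0.0877]
ee_rot: [-2.952, 1.073, -0.001]
wrist_force: [-0.7, 0.0, 0.4]
grip_width: 0.0171
```

send_rows(
  deltas=[
    [[0, 0, 0], 0],
    [[0, 0, 0], 0],
    [[0, 0, 0], 0],
    [[0, 0, 0], 0],
  ],
  fingers=0.45,
)

```text
t: 8.72
eef_pos: [0.6177, 0.1261, 0.0868]
ee_rot: [2.953, -1.073, -0.0]
wrist_force: [0.8, 0.1, -0.3]
grip_width: 0.0426
```

```bash
python3 -c "
from h import *
go(.618,.1245,.085)
for n in ('wrist',):
  c=read_camera(n);cv2.imwrite('pics/'+n+'7.png',c['image'][:,:,::-1])"
```

```text
t 8.72 pos [0.6177 0.1261 0.0868] yaw -39.9 tilt [-0. -0. -1.] grip 0.0426 F [ 0.8  0.1 -0.3] q7 -1.0
delta mm [1.3 1.  1.8] turn 0.001
```

View pics/wrist7.png

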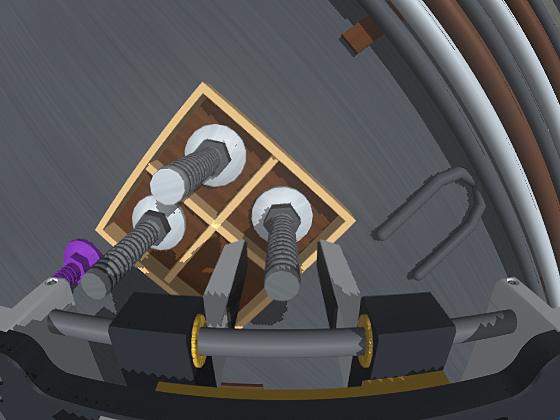

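The foot stands free at (281,215) with the jaws clear. I'll rise, then go to B at (0.462,-0.102).

send_rows(
  deltas=[
    [[0, 0, -15], 0],
    [[0, 0, -45], 0],
    [[0, 0, -80], 0],
    [[0, 0, -110], 0],
    [[0, 0, -118], 0],
  ],
)

```text
t: 9.4
eef_pos: [0.6191, 0.1265, 0.208]
ee_rot: [-2.95, 1.072, -0.007]
wrist_force: [-0.1, 0.3, -0.8]
grip_width: 0.0424
```

```bash
python3 -c "
from h import *
go(.462,-.102,.205)
c=read_camera('scene');cv2.imwrite('pics/s8.png',cv2.resize(c['image'][110:230,270:410,::-1],None,fx=5,fy=5,interpolation=cv2.INTER_CUBIC))"
```

```text
t 9.4 pos [0.6191 0.1265 0.208 ] yaw -39.9 tilt [ 0.005  0.001 -1.   ] grip 0.0424 F [-0.1  0.3 -0.8] q7 -0.99
delta mm [ 26.2 276.1   2. ] turn 0.001
```

View pics/s8.png

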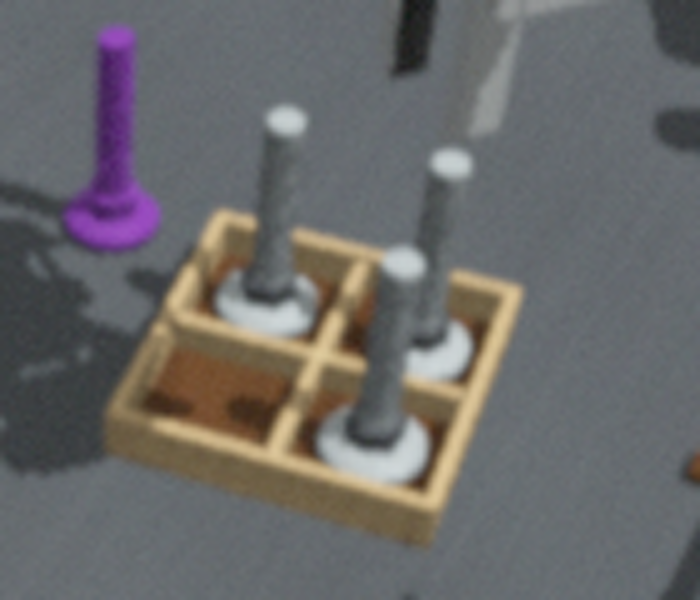

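Foot A stands upright in its pocket. On to B.

send_rows(
  deltas=[
    [[4, 40, 0], 0],
    [[10, 100, 0], 0],
    [[15, 160, 0], 0],
    [[21, 220, 0], 0],
    [[26, 276, 0], 0],
  ],
  fingers=1,
)

```text
t: 10.07
eef_pos: [0.4583, -0.1038, 0.2041]
ee_rot: [2.952, -1.073, -0.003]
wrist_force: [-0.3, -0.6, -0.4]
grip_width: 0.0885
```

send_rows(
  deltas=[
    [[0, 0, 0], 0],
    [[0, 0, 0], 0],
  ],
)

```text
t: 10.32
eef_pos: [0.4605, -0.1017, 0.2046]
ee_rot: [-2.952, 1.073, 0.001]
wrist_force: [0.1, -0.4, 0.3]
grip_width: 0.0941
```

```bash
python3 - <<'E'
from h import *
c=read_camera('wrist');cv2.imwrite('pics/wrist9.png',c['image'][:,:,::-1])
r,l=bright(c,(240,140,330,225),160)
for a,ce,b in r: print(a,ce,b,wray(c,*ce,.12))
go(.462,-.102,.046)
E
```

```text
617 [284.5 175.4] [262 162  41  37] [ 0.4828 -0.0791  0.12  ]
303 [282.3 208.9] [273 200  20  19] [ 0.4629 -0.1     0.12  ]
t 10.38 pos [ 0.4609 -0.101   0.2046] yaw -39.8 tilt [-0.     0.001 -1.   ] grip 0.0944 F [-0.1 -0.   0.3] q7 -0.58
delta mm [  1.5   0.2 158.6] turn 0.003
```

View pics/wrist9.png

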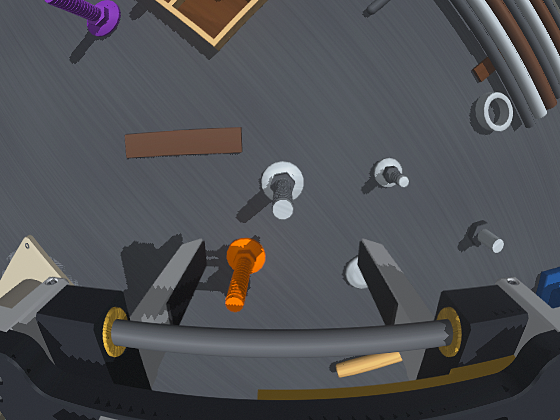

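The wrist view shows spare B at (283,180), with its cap ray at (0.463,-0.100). Orange is at (246,256), about 100 mm aside. I'll descend.

send_rows(
  deltas=[
    [[1, -1, 20], 0],
    [[1, -1, 60], 0],
    [[1, -1, 100], 0],
    [[1, -1, 135], 0],
    [[1, -1, 158], 0],
  ],
)

```text
t: 11.0
eef_pos: [0.462, -0.1, 0.0449]
ee_rot: [-2.954, 1.068, 0.003]
wrist_force: [0.4, -0.2, -0.5]
grip_width: 0.094
```

send_rows(
  deltas=[
    [[0, 0, 0], 0],
    [[0, 0, 0], 0],
    [[0, 0, 0], 0],
    [[0, 0, 0], 0],
    [[0, 0, 0], 0],
  ],
  fingers=0,
)

```text
t: 11.62
eef_pos: [0.4621, -0.1022, 0.0475]
ee_rot: [-2.952, 1.073, -0.002]
wrist_force: [0.2, 0.3, -0.4]
grip_width: 0.0474
```

send_rows(
  deltas=[
    [[0, 0, 0], 0],
    [[0, 0, 0], 0],
    [[0, 0, 0], 0],
    [[0, 0, 0], 0],
    [[0, 0, 0], 0],
  ],
)

```text
t: 12.25
eef_pos: [0.4616, -0.102, 0.0469]
ee_rot: [2.953, -1.073, -0.001]
wrist_force: [0.1, -0.1, 0.4]
grip_width: 0.0176
```

send_rows(
  deltas=[
    [[0, 0, -10], 0],
    [[0, 0, -28], 0],
    [[0, 0, -48], 0],
    [[0, 0, -64], 0],
    [[0, 0, -70], 0],
  ],
)

```text
t: 12.88
eef_pos: [0.4621, -0.1022, 0.118]
ee_rot: [-2.952, 1.073, -0.002]
wrist_force: [0.6, 0.3, -4.3]
grip_width: 0.0176
```

```bash
python3 -c "
from h import *
go(.5425,.1145,.117)"
```

```text
t 12.88 pos [ 0.4621 -0.1022  0.118 ] yaw -39.9 tilt [ 0.001 -0.    -1.   ] grip 0.0176 F [ 0.6  0.3 -4.3] q7 -0.6
delta mm [ -77.5 -217.7    1.1] turn 0.001
```

send_rows(
  deltas=[
    [[-8, -22, 0], 0],
    [[-24, -67, 0], 0],
    [[-42, -118, 0], 0],
    [[-60, -168, 0], 0],
    [[-74, -208, 0], 0],
  ],
)

```text
t: 13.5
eef_pos: [0.5386, 0.1074, 0.1166]
ee_rot: [-2.954, 1.07, 0.001]
wrist_force: [0.3, -0.3, -3.9]
grip_width: 0.0179
```

send_rows(
  deltas=[
    [[-3, -9, 0], 0],
    [[-3, -9, 0], 0],
    [[-3, -9, 0], 0],
  ],
)

```text
t: 13.88
eef_pos: [0.5413, 0.1115, 0.1167]
ee_rot: [2.95, -1.075, -0.001]
wrist_force: [0.0, -1.1, -5.0]
grip_width: 0.0175
```

```bash
python3 - <<'E'
from h import *
go(.5425,.1145,.0525)
c=read_camera('wrist');cv2.imwrite('pics/wrist10.png',c['image'][:,:,::-1])
E
```

```text
t 13.88 pos [0.5413 0.1115 0.1167] yaw -40.1 tilt [-0.001 -0.002 -1.   ] grip 0.0175 F [ 0.  -1.1 -5. ] q7 -0.98
delta mm [-1.  -3.2 64.2] turn -0.001
```

View pics/wrist10.png

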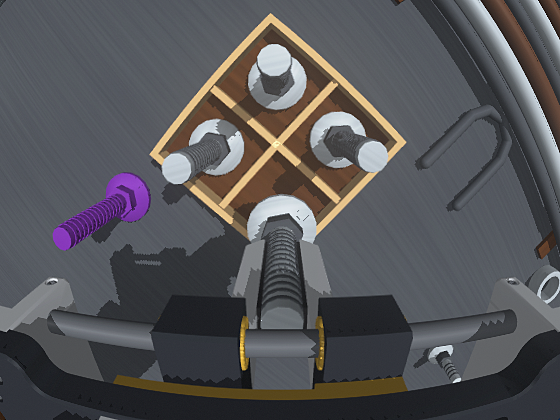

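```bash
python3 - <<'E'
from h import *
w=read_camera("wrist")
for n,q in(("top",(271,14)),("right",(405,143)),("left",(150,154)),("mid",(277,144))): print(n,wray(w,*q,.028))
print("base",wray(w,281,221,.077),"A base",wray(w,337,137,.013))
go(.543,.115,.0525)
E
```

```text
top [0.6425 0.2445 0.028 ]
right [0.6619 0.0892 0.028 ]
left [0.4869 0.2246 0.028 ]
mid [0.5755 0.1575 0.028 ]
base [0.5459 0.1172 0.077 ] A base [0.6188 0.1279 0.013 ]
t 13.97 pos [0.5417 0.1118 0.1169] yaw -40.1 tilt [-0.001 -0.001 -1.   ] grip 0.0176 F [-0.2  0.1 -5. ] q7 -0.98
delta mm [-1.1 -3.4 64.4] turn -0.001
```

The crate centre (0.5755,0.1575) agrees across the views, so P2 is (0.543,0.115). I'll make a small shift and lower.

send_rows(
  deltas=[
    [[-1, -3, 8], 0],
    [[-1, -3, 20], 0],
    [[-1, -3, 33], 0],
    [[-1, -3, 46], 0],
    [[-1, -3, 56], 0],
  ],
)

```text
t: 14.6
eef_pos: [0.5428, 0.1166, 0.0597]
ee_rot: [2.952, -1.072, -0.001]
wrist_force: [-0.3, 0.0, -4.9]
grip_width: 0.0175
```

send_rows(
  deltas=[
    [[0, 0, 1], 0],
    [[0, 0, 2], 0],
    [[0, 0, 4], 0],
  ],
)

```text
t: 14.98
eef_pos: [0.5437, 0.1168, 0.0574]
ee_rot: [-2.952, 1.073, -0.002]
wrist_force: [-0.5, 0.5, -4.6]
grip_width: 0.0177
```

```bash
python3 -c "
from h import *
go(.543,.115,.0525)
c=read_camera('scene');cv2.imwrite('pics/s11.png',cv2.resize(c['image'][110:230,270:410,::-1],None,fx=5,fy=5,interpolation=cv2.INTER_CUBIC))"
```

```text
t 14.97 pos [0.5437 0.1168 0.0574] yaw -39.9 tilt [ 0.001  0.    -1.   ] grip 0.0177 F [-0.5  0.5 -4.6] q7 -0.99
delta mm [0.6 1.9 4.9] turn 0.001
```

View pics/s11.png

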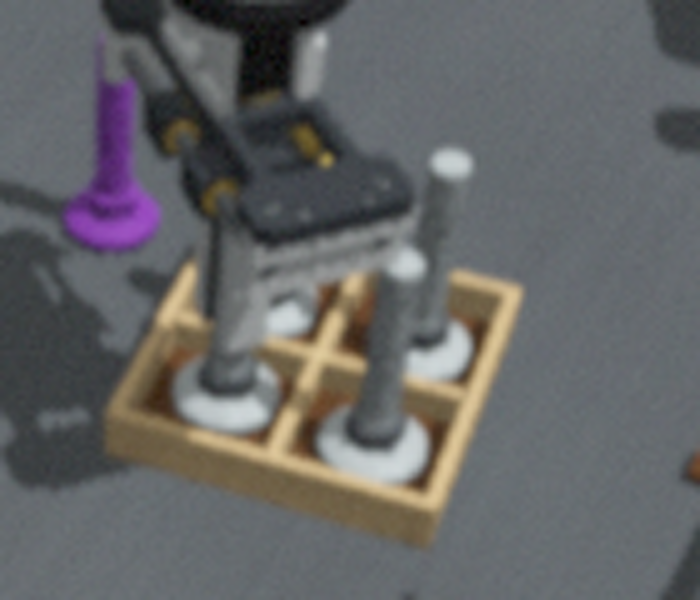

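The base is inside the last pocket and just above its floor. I'll lower until it touches.

send_rows(
  deltas=[
    [[0, 0, 1], 0],
    [[0, 0, 2], 0],
    [[0, 0, 3], 0],
  ],
)

```text
t: 15.4
eef_pos: [0.5433, 0.1167, 0.054]
ee_rot: [-2.953, 1.073, -0.0]
wrist_force: [0.0, 0.6, -4.1]
grip_width: 0.0176
```

send_rows(
  deltas=[
    [[0, 0, 0.7], 0],
    [[0, 0, 1.5], 0],
  ],
)

```text
t: 15.65
eef_pos: [0.5433, 0.1167, 0.0529]
ee_rot: [-2.953, 1.073, -0.0]
wrist_force: [-2.0, 0.1, 6.0]
grip_width: 0.0176
```

Contact came at z 0.053, as predicted. I'll release.

send_rows(
  deltas=[
    [[0, 0, -0.5], 0],
    [[0, 0, -0.5], 0],
    [[0, 0, -0.5], 0],
    [[0, 0, -0.5], 0],
  ],
  fingers=0.45,
)

```text
t: 16.15
eef_pos: [0.5433, 0.1167, 0.053]
ee_rot: [-2.953, 1.073, -0.0]
wrist_force: [-0.1, 0.9, -0.6]
grip_width: 0.0422
```

send_rows(
  deltas=[
    [[0, 0, 0], 0],
    [[0, 0, -20], 0],
    [[0, 0, -60], 0],
    [[0, 0, -110], 0],
    [[0, 0, -150], 0],
  ],
)

```text
t: 16.77
eef_pos: [0.5435, 0.1168, 0.2049]
ee_rot: [-2.952, 1.073, -0.002]
wrist_force: [1.0, -0.2, -0.7]
grip_width: 0.0423
```

send_rows(
  deltas=[
    [[40, 30, -10], 0],
    [[90, 70, -10], 0],
    [[130, 110, -10], 0],
    [[160, 140, -10], 0],
    [[160, 140, -10], 0],
  ],
)

```text
t: 17.4
eef_pos: [0.5756, -0.0985, 0.2128]
ee_rot: [2.946, -1.083, 0.001]
wrist_force: [-0.5, 0.1, 0.3]
grip_width: 0.0422
```

```bash
python3 - <<'E'
from h import *
go(.5,-.1,.2)
c=read_camera('scene');a=cv2.resize(c['image'][110:230,270:410,::-1],None,fx=4.5,fy=4.5,interpolation=cv2.INTER_CUBIC);cv2.imwrite('pics/s12.png',a)
cv2.imwrite('pics/s12f.png',c['image'][:,:,::-1])
c=read_camera('top');cv2.imwrite('pics/t12.png',c['image'][:,:,::-1])
E
```

```text
t 17.4 pos [ 0.5756 -0.0985  0.2128] yaw -40.4 tilt [-0.    -0.002 -1.   ] grip 0.0422 F [-0.5  0.1  0.3] q7 -0.59
delta mm [-56.6  50.   12.8] turn -0.006
```

View pics/s12.png

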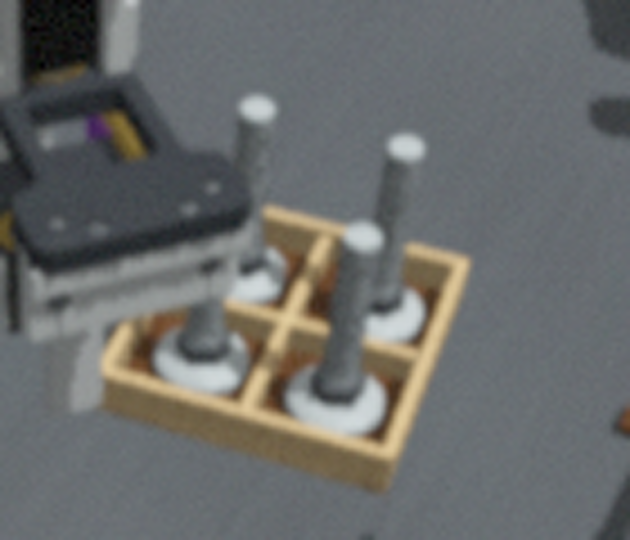

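View pics/t12.png

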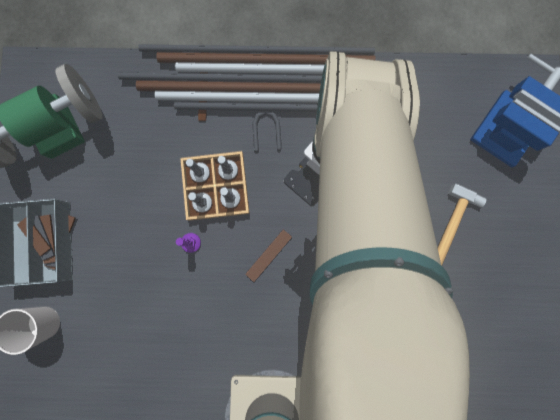

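The top view shows all four feet upright, one in each pocket, with caps at (189,162), (191,196), (222,160) and (225,191). The gripper is well clear. I'll let the arm settle, then hand in.

send_rows(
  deltas=[
    [[0, 0, 0], 0],
    [[0, 0, 0], 0],
    [[0, 0, 0], 0],
    [[0, 0, 0], 0],
  ],
)

```text
t: 18.0
eef_pos: [0.5761, -0.093, 0.213]
ee_rot: [-2.953, 1.072, -0.0]
wrist_force: [0.1, 0.5, -0.1]
grip_width: 0.0424
```

```bash
python3 - <<'E'
from h import *
c=read_camera('top')
for b in((215,150,242,184),(215,180,245,214)):
    for a,ce,bb in bright(c,b,160)[0]: print(a,ce,ray(c,*ce,.126).round(4))
print(job_done())
E
```

```text
39 [221.  158.9] [0.617  0.1265 0.126 ]
61 [233. 167.] [0.5987 0.0985 0.126 ]
30 [220.4 171.2] [0.5885 0.1269 0.126 ]
72 [223.2 194.9] [0.5342 0.1188 0.126 ]
58 [235.6 195.7] [0.5329 0.0906 0.126 ]
the job is handed in; nothing more can be done
None
```

Both spare large steel feet now stand upright in the two empty pockets, let go, and the job was handed in at about 18 s of the 72 s allowed. The two feet already in the crate were left standing in their pockets, and I did not touch the look-alikes.

**Last checks:**
- The top view shows four upright feet, one in each pocket, and the gripper clear of them all. In the closer scene view the gripper hides the upper stud of spare B and part of one seated foot.
- In the final picture, the cap of spare A is about 2 mm from its pocket centre.
- I have no clean final cap reading for spare B. Its blob merged with part of the base and reads about 9 mm off. The gripper let it go within about 2 mm of the centre, and contact came at the expected height.

**What went less well:**
- On spare A I began the lift before the fingers had fully closed, so it was held about 30 mm higher on the stud than planned. I noticed this, measured it and allowed for it.
- Setting spare A down pressed with about 22 N, which is within the limits.
- The camera views disagreed on the crate's centre by 2–3 mm, well inside the 10 mm clearance around each foot.

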